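# Pack the parts box, heaviest at the bottom

### The arm

A 6-joint arm with a two-finger parallel gripper is mounted at the origin on a cart in front of the work surface, level with it; the furniture and walls round the work are solid. World frame = base frame: x ahead of the robot, y to its left, z up, the work surface at z = 0. Lengths are in mm, angles in rad, forces in N, time in s.
With the tool pointing down it reaches from about 300 to 775 mm from the base axis. Payload 14.6 kg.
Tool frame: the origin (TCP) lies on the centre line of the jaws, within the pads' length; the fingertips stand 19 mm ahead of it and the grasp point (between the pads) is the TCP (bot.tip_reach is the distance from the TCP to the fingertips, in mm); y points along the fingers, x is the direction in which the jaws open and shut, and the axes are right-handed (so a half turn about y gives the same grasp; the last joint's range is limited). The gripper opens to 85 mm and grips with 20 to 120 N. Pads are 22 mm wide; open, the fingers measure 114 mm over their backs; the gripper's body (76 mm by 85 mm) begins 54 mm behind the grasp point. The pads swing forward as they close: fully open they stand 13 mm farther back than shut.
Start: joints at [-1.288, 0.3, 1.521, -0, 1.321, -0.067], TCP at [188.483, -516.685, 250.281] pointing down, gripper open.
Joint ranges: [-3.03, 3.03], [-0.79, 2.21], [0.23, 2.52], [-1.04, 4.18], [0, 3.07], [-2.55, 2.55]. Speed limits (rad/s): [2.22, 2.22, 2.57, 3.14, 3.14, 3.14].

### API

Orientations are given as a unit quaternion [w, x, y, z].
In Python, from rig import bot gives the robot as it stands. Calls block until the motion is done:
- bot.move_to(position, orientation): joint-space move of the TCP to a pose.
- bot.servo_line(position, attitude=None, speed=150, until_force=None): straight line of the TCP; attitude=None keeps the orientation; speed is the mean speed in mm/s. With until_force (N) it stops when the force on the tool has changed by that much, and returns True; else False.
- bot.move_joints(angles): joint-space move.
- bot.move_gripper(opening, grip_force=None): finger opening in mm; grip_force is the grip in N (None keeps the last); returns when the fingers have stopped.
- bot.dwell(seconds).
- bot.ik(position, orientation): joint angles nearest the present ones, or None.
- bot.read_state(): the state.
- bot.read_camera(name): name is "scene" or "top"; returns a dict with "image" (420x560x3 uint8, blue, green, red), "depth" (420x560 float32, mm along the optical axis (not along the pixel's ray), 0 where there is no reading), "fovy" (degrees; the focal length in pixels is half the picture's height over the tangent of half this angle, whatever the lens; pixels are square), "cx", "cy" (the principal point, pixels), "k1" (the pictures are not rectified: a ray, as slopes to the right and down, at radius r is drawn at 1 + k1 r^2 times it, then the intrinsics apply), "eye" and "attitude" of the camera in the world. Camera axes: x right, y down, z forward; pixel columns grow to the right and rows downward; lengths in mm; the calibration is good to about 2 mm. A picture is of the moment at which its call begins.
A pose or a line that the arm cannot do raises bot.MotionError and nothing moves.
- bot.finish_job(): hands the job in, once; it reports no verdict.
The state is a dict: "clock": time; "joint_positions": joint angles; "qvel": joint speeds; "effort": joint torques, N m; "ee_pos": TCP position; "tool_rot": TCP orientation; "ft_force": force on the tool from outside, world axes, zero at the start; "moment": the same for the moment, N m; "grip_width": finger opening in mm.
Only numpy, scipy, OpenCV 4.12 (cv2) and the standard library are available. Lean on these libraries where they do the work, as an engineer would, in place of code of your own. Each camera call takes 0.05 s, during which the arm holds its last target.

### The job

Pack the three parts in the middle of the blue box, heaviest at the bottom and lightest on top: the grey metal attenuator flat on the box floor with its connectors pointing at the yellow marks on the two short ends, the flat black case lying lengthwise on it, and the black oval ring pad from the white desk top (not one on the grey mat) flat on the case. Keep each one centred on what it lies on and lower it gently instead of dropping it, and leave the heatsink and the cable plug where they are.

Things in the scene. Friction and masses are not known exactly. Their poses are not given: they have to be found in the camera images.
- box: Blue open-topped parts box standing immovably on the desk, 185 x 140 x 75 mm outside, a 3 mm bead round the rim, walls and floor 5 mm thick, so 175 x 130 mm inside and 70 mm deep. Origin: centre of its underside; x along its length, z up. A yellow mark on the rim of each short end lies on the x axis through its middle.
- box_in (a point): Centre of the box's inner floor, 5 mm above the box's underside; axes as the box's.
- stand: Small grey stand, fixed to the desk, with a steel plate (106 x 46 mm) that slopes at 30 degrees, rising towards the stand's +x (away from the robot), with two small stops at its low end. Base 125 x 75 mm, whole height about 85 mm. Origin: centre of the base's underside; z up. The middle of the plate's upper face is 56 mm above the origin.
- attenuator: Die-cast grey metal attenuator, about 280 g: the HEAVIEST part. Rectangular body 76 x 52 x 40 mm (x, y, z) with a round connector sticking out about 17 mm at each end, along +x and -x. Origin: centre of its underside; z points out of its top. It starts lying on the sloped plate, pitched 30 degrees with its z leaning towards the robot, -x end low against the stops; its two 76 x 40 mm sides overhang the plate (46 mm wide), so it can be gripped across its 52 mm width (y).
- probe_case: Flat black case with a small white clasp, about 140 g: the middle weight, 62 x 135 x 22 mm (x, y, z), lying flat on the desk, sometimes just past the far end of the fixed keyboard (30 mm high, about 25 mm away). Origin: centre of its underside, z up; grip across its 62 mm width (x).
- ear_pad: Black oval ring pad, rigid here, about 35 g: the LIGHTEST part, 72 x 92 x 19 mm (x, y, z), lying flat. Origin: centre of its underside (in the middle of the hole), z up. The ring is 16 mm wide where it crosses its own x axis (x from 18 to 34 mm, and -34 to -18) and its own y axis (y from 28 to 44 mm, and -44 to -28), so it can be pinched there with one finger in the hole.
- heatsink: Small finned aluminium heatsink, 32 x 40 x 24 mm, on the grey mat; a bystander. Origin: centre of its underside.
- round_plug: Black ribbed cylindrical cable plug lying on the grey mat, 18 mm thick, 60 mm long (y); a bystander. Origin: centre of its underside.

How it is judged:
By the outcome, as a careful person would: the job done as asked, in the order asked, and still so for the second after the job is handed in, with the robot touching nothing.
It also fails if it takes over 67 s, if anything falls off the work surface, if the arm or the gripper's body presses on something with over 40 N, if the wrist force passes 120 N, or if a joint passes its speed limit or range.

## Working session

There is one attempt and no reset: what is moved stays moved. The work goes in short steps, each a Python script; the robot and the scene stay as the last script left them, time stands still between calls to the robot, and variables do not carry over. Pictures are saved under pics/ and viewed, and the job is handed in when it is done.

```bash
ls; mkdir -p pics
python3 - <<'E'
from rig import bot
import cv2, numpy as np
s=bot.read_state(); print(s['clock'],s['ee_pos'],s['tool_rot'],s['grip_width'],bot.tip_reach)
for n in ("scene","top"):
    c=bot.read_camera(n); cv2.imwrite(f"pics/{n}0.png",c["image"]); np.savez(f"{n}0.npz",**c)
    print(n,c["fovy"],c["cx"],c["cy"],c["k1"],c["eye"],c["attitude"],(c["depth"]>0).mean())
E
```

```text
pics
0.0 [ 188.44121725 -516.48696386  249.70710821] [ 0.5796364  -0.57913095  0.40567871 -0.40503552] 85.39838863979986 19.0
scene 47.22882033585775 280.01282010839475 206.869669244766 3.9997337191998054e-05 [ 272.62461679 -794.44118672  505.77626997] [-0.47862636  0.85147827 -0.18343791  0.11068918] 0.9959311224489796
top 48.60740931202569 278.1233674355477 205.01326862077204 -0.005314536159048644 [ 416.44727169 -149.74724096 1049.37713511] [ 0.06803836 -0.69360147  0.71452144 -0.06121185] 0.9961139455782313
```

View pics/scene0.png

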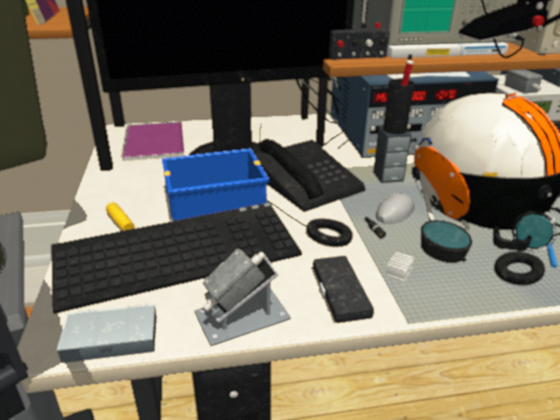

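View pics/top0.png

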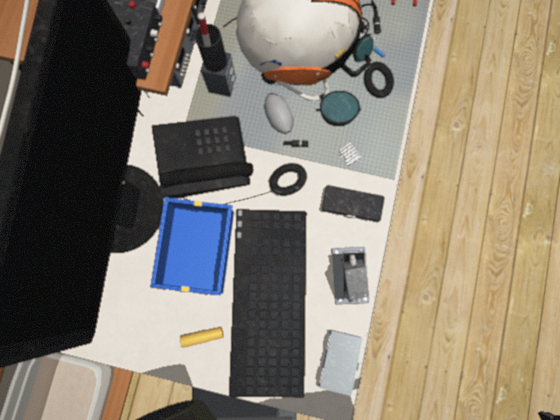

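The scene view shows the attenuator on its stand (~240,280), the case (~343,287), the pad (~329,231) and the box (~215,180). In the top view they are at (352,275), (352,203), (288,179) and (193,246). Next I'll build the measurement helpers.

```bash
cat > h.py <<'E'
import numpy as np, cv2
from scipy.spatial.transform import Rotation as R
def rot(q): return R.from_quat([q[1],q[2],q[3],q[0]]).as_matrix()
def quat(M):
    q=R.from_matrix(M).as_quat(); return [q[3],q[0],q[1],q[2]]
def rays(c,uv):
    uv=np.asarray(uv,float).reshape(-1,2)
    f=210/np.tan(np.radians(float(c["fovy"]))/2)
    d=np.c_[(uv[:,0]-c["cx"])/f,(uv[:,1]-c["cy"])/f]
    s=d.copy()
    for _ in range(5): s=d/(1+c["k1"]*(s**2).sum(1))[:,None]
    return np.c_[s,np.ones(len(s))]
def onplane(c,uv,z):
    r=rays(c,uv)@rot(c["attitude"]).T
    return c["eye"]+r*((z-c["eye"][2])/r[:,2])[:,None]
def cloud(c):
    h,w=c["depth"].shape
    v,u=np.mgrid[:h,:w]
    p=rays(c,np.c_[u.ravel(),v.ravel()])*c["depth"].reshape(-1,1)
    return (c["eye"]+p@rot(c["attitude"]).T).reshape(h,w,3)
def project(c,P):
    p=(np.atleast_2d(P)-c["eye"])@rot(c["attitude"])
    s=p[:,:2]/p[:,2:]; s=s*(1+c["k1"]*(s**2).sum(1))[:,None]
    f=210/np.tan(np.radians(float(c["fovy"]))/2)
    return s*f+[c["cx"],c["cy"]]
def load(n): return dict(np.load(n))
E
python3 - <<'E'
from h import *
for n in("top","scene"):
    c=load(n+"0.npz"); P=cloud(c)
    pts=dict(top=[(352,275),(352,203),(288,165),(288,179),(193,246),(270,300),(198,204),(185,289),(300,350),(210,310)],scene=[(240,280),(343,287),(329,231),(320,222),(215,195),(180,240),(168,173),(257,163)])[n]
    for u,v in pts: print(n,u,v,P[v,u].round(1))
c=load("top0.npz"); im=c["image"]
# crop zoom
cv2.imwrite("pics/topz.png",cv2.resize(im[140:330,140:400],None,fx=3,fy=3,interpolation=cv2.INTER_CUBIC))
c=load("scene0.npz"); im=c["image"]
cv2.imwrite("pics/scz.png",cv2.resize(im[140:345,150:400],None,fx=2.9,fy=2.9,interpolation=cv2.INTER_CUBIC))
E
```

```text
top 352 275 [ 444.2 -287.7  101.5]
top 352 203 [ 606.3 -308.4   21.9]
top 288 165 [ 699.5 -167.8   19.9]
top 288 179 [ 670.4 -166.9    4.3]
top 193 246 [521.7  51.6   7.2]
top 270 300 [ 398.2 -119.    22.9]
top 198 204 [604.1  27.9  76.7]
top 185 289 [426.3  53.8  79. ]
top 300 350 [ 292.4 -180.    23. ]
top 210 310 [380.   14.1   3.5]
scene 240 280 [ 438.8 -317.9   86.4]
scene 343 287 [ 602.9 -323.1   21.2]
scene 329 231 [ 675.6 -155.2    1.1]
scene 320 222 [ 663.2 -141.1   16.1]
scene 215 195 [497.2 -25.9  51.7]
scene 180 240 [ 405.4 -109.9   27.6]
scene 168 173 [428.2  50.1  76.8]
scene 257 163 [603.5  22.3  77.1]
```

View pics/topz.png

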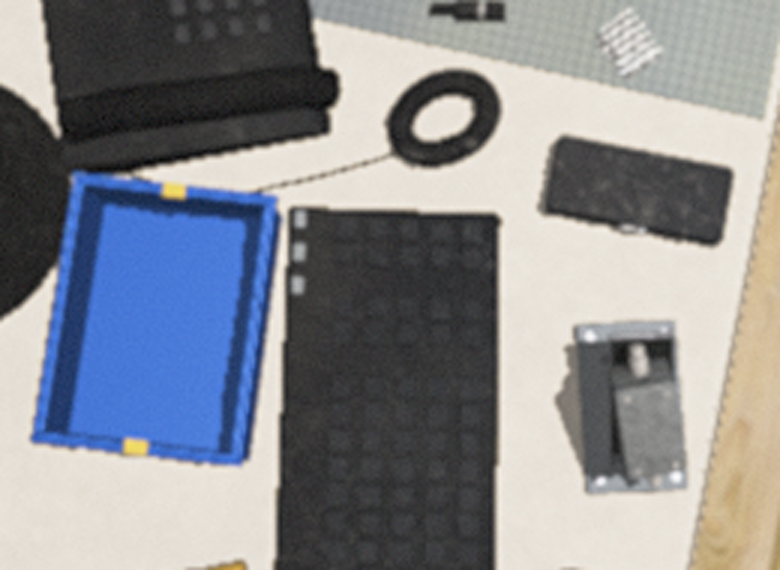

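View pics/scz.png

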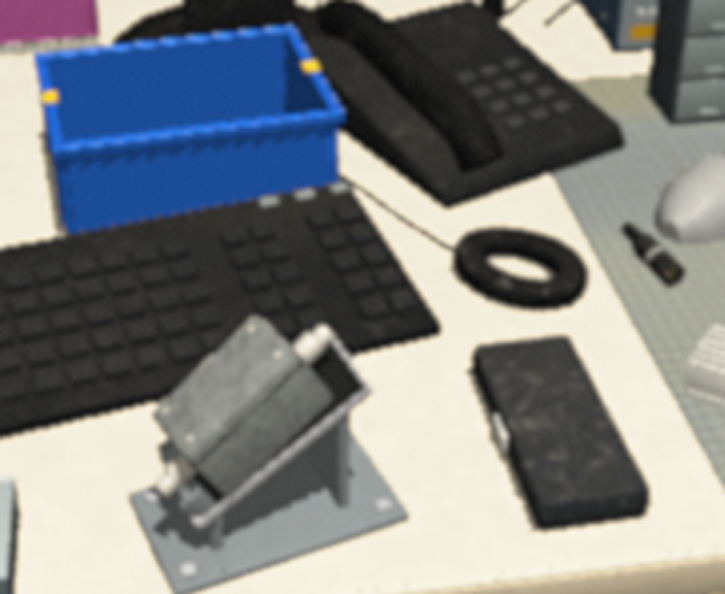

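Both views agree on the scene to within a few mm: marks at z≈77, case top at 21.5. Now the poses.

```bash
cat > meas.py <<'E'
from h import *
def rect(xy):
    (cx,cy),(w,h),a=cv2.minAreaRect(xy.astype(np.float32))
    if w<h: w,h,a=h,w,a+90
    return np.array([cx,cy]),w,h,((a+90)%180)-90   # a: long axis dir, deg
def box_pose(c):
    hsv=cv2.cvtColor(c["image"],cv2.COLOR_BGR2HSV)
    P=cloud(c)
    inr=(P[...,0]>380)&(P[...,0]<660)&(P[...,1]>-80)&(P[...,1]<170)
    y=(cv2.inRange(hsv,(18,90,90),(35,255,255))>0)&inr&(P[...,2]>60)
    n,l,s,cen=cv2.connectedComponentsWithStats(y.astype(np.uint8))
    k=1+np.argsort(-s[1:,4])[:2]
    m=onplane(c,cen[k],75.); m=m[np.argsort(m[:,0])]
    d=m[1]-m[0]
    b=((cv2.inRange(hsv,(100,80,40),(130,255,255))>0)|y)&inr&(P[...,2]>68)&(P[...,2]<84)
    v,u=np.nonzero(b); q=onplane(c,np.c_[u,v],75.)[:,:2]
    return m.mean(0)[:2],np.hypot(*d[:2]),np.degrees(np.arctan2(d[1],d[0])),[P[l==i][:,2].mean() for i in k],rect(q)
def blob(c,seed,r,zlo,zhi,zp,vmax=90,hole=False):
    P=cloud(c); g=cv2.cvtColor(c["image"],cv2.COLOR_BGR2GRAY)
    m=(g<vmax)&(np.hypot(P[...,0]-seed[0],P[...,1]-seed[1])<r)&(P[...,2]>zlo)&(P[...,2]<zhi)
    m=cv2.morphologyEx(m.astype(np.uint8),cv2.MORPH_OPEN,np.ones((2,2)))
    n,l,s,cen=cv2.connectedComponentsWithStats(m)
    k=1+np.argmax(s[1:,4]); v,u=np.nonzero(l==k)
    return onplane(c,np.c_[u,v],zp)[:,:2],P[l==k],(l==k)
E
python3 - <<'E'
from meas import *
for n in("top","scene"):
    c=load(n+"0.npz"); print(n,"box",box_pose(c))
    q,p,m=blob(c,(604,-310),110,14,40,22.); print(" case",rect(q),np.median(p[:,2]))
    q,p,m=blob(c,(675,-165),62,7,40,19.); print(" pad",rect(q),np.median(p[:,2]),p[:,2].max())
    # attenuator: fit planes
    P=cloud(c); D=P-np.array([444,-290,0])
    m=(np.hypot(D[...,0],D[...,1])<75)&(P[...,2]>50)
    X=P[m]; t=np.radians(30)
    # height over the plate along assumed normal for several yaw values left to RANSAC
    rng=np.random.default_rng(0); best=(0,)
    for _ in range(1500):
        a=X[rng.choice(len(X),3,False)]; nn=np.cross(a[1]-a[0],a[2]-a[0]); L=np.linalg.norm(nn)
        if L<50: continue
        nn/=L; nn*=np.sign(nn[2]) or 1
        if nn[2]<.7: continue
        i=abs((X-a[0])@nn)<1.5
        if i.sum()>best[0]: best=(i.sum(),i)
    Y=X[best[1]]; cc=Y.mean(0); nn=np.linalg.svd(Y-cc,full_matrices=False)[2][2]; nn*=np.sign(nn[2])
    yaw=np.degrees(np.arctan2(-nn[1],-nn[0])); 
    h=np.array([nn[0],nn[1],0]); h/=-np.linalg.norm(h)  # horizontal +x
    ya=np.cross([0,0,1],h); xa=np.cross(ya,nn)
    Q=np.c_[(Y-cc)@xa,(Y-cc)@ya]; r=rect(Q)
    print(" att n",nn.round(3),"tilt",np.degrees(np.arccos(nn[2])),"yaw",yaw,len(Y),"rect",r, "centre",cc+r[0][0]*xa+r[0][1]*ya)
    print("   centroid",cc)
E
```

```text
top box (array([516.49314046,  42.4505851 ]), np.float64(180.60114381780082), np.float64(-8.158636114025352), [np.float64(78.0528832390704), np.float64(78.31122055813084)], (array([516.83465576,  40.69314575]), 189.41586303710938, 147.10775756835938, -8.227455139160156))
 case (array([ 603.04541016, -311.30282593]), 131.20907592773438, 58.748531341552734, 76.79862976074219) 23.72554820427854
 pad (array([ 664.66461182, -167.81575012]), 79.78002166748047, 70.12841033935547, 88.21629333496094) 18.290960534284068 1049.3771351083963
 att n [-0.5    0.008  0.866] tilt 29.985664374933858 yaw -0.9229139846501901 419 rect (array([-0.53834915, -0.07247543]), 69.65196228027344, 41.47859191894531, 9.479432106018066) centre [ 427.95759324 -298.17602833   92.40800324]
   centroid [ 428.4249915  -298.11107294   92.67706116]
scene box (array([516.54276199,  42.21648997]), np.float64(180.62717165581265), np.float64(-8.069475455508785), [np.float64(74.68244900348374), np.float64(76.02369998943604)], (array([515.70831299,  35.13180542]), 192.18862915039062, 158.0269317626953, -7.77978515625))
 case (array([ 602.41339111, -319.86083984]), 134.77935791015625, 57.600650787353516, 76.88485717773438) 22.081908422078868
 pad (array([ 660.7421875 , -181.24162292]), 80.22100067138672, 78.32545471191406, 66.29664611816406) 15.01575712145467 505.77626997362415
 att n [-0.502 -0.009  0.865] tilt 30.13441114547192 yaw 0.9967348448947667 960 rect (array([0.06184578, 0.84085846]), 69.06134796142578, 43.52033615112305, 7.863891124725342) centre [ 426.64218533 -298.53358782   90.15810833]
   centroid [ 426.60333319 -299.37524948   90.12705988]
```

Run:
```python
from meas import *
c=load("top0.npz"); a=cv2.resize(c["image"][238:312,322:378],None,fx=7,fy=7,interpolation=cv2.INTER_CUBIC)
c=load("scene0.npz"); b=cv2.resize(c["image"][240:345,188:295],None,fx=4.9,fy=4.9,interpolation=cv2.INTER_CUBIC)
h=max(a.shape[0],b.shape[0]); o=np.zeros((h,800,3),np.uint8)
a=cv2.convertScaleAbs(a,alpha=1.4); b=cv2.resize(b,(400,392)); 
o[:a.shape[0],:392]=a; o[:392,400:]=b; cv2.imwrite("pics/att.png",o)
```

```text
(no output)
```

View pics/att.png

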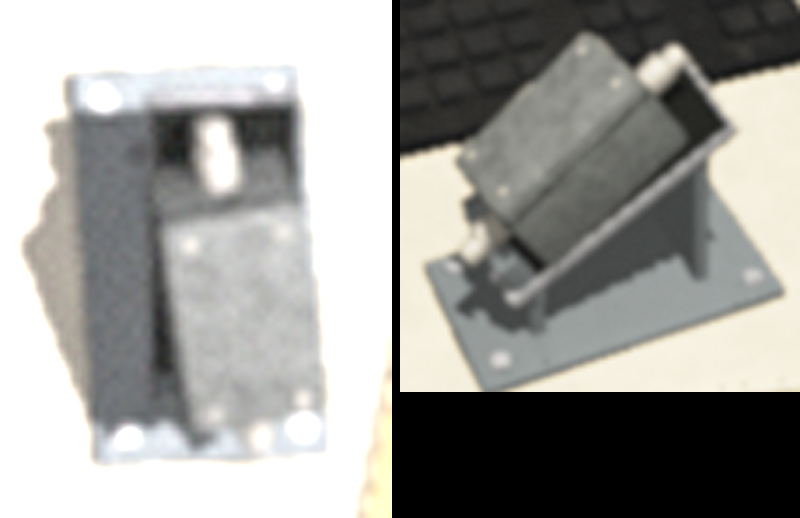

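Run:
```python
from meas import *
ct=load("top0.npz"); cs=load("scene0.npz")
a=np.array([(162,222),(303,200),(322,410),(195,430)])/7+[322,238]-0.43   # order: far-left, far-right, near-right, near-left
b=(np.array([(588,35),(645,88),(515,218),(462,155)])-[400,0])/[3.738,3.733]+[188,240]-.37
ra=rays(ct,a)@rot(ct["attitude"]).T; rb=rays(cs,b)@rot(cs["attitude"]).T
C=[]
for x,y in zip(ra,rb):
    A=np.c_[x,-y]; s=np.linalg.lstsq(A,cs["eye"]-ct["eye"],rcond=None)[0]
    p,q=ct["eye"]+s[0]*x,cs["eye"]+s[1]*y; C.append((p+q)/2); print(C[-1].round(1),np.linalg.norm(p-q).round(1))
C=np.array(C); print("centre",C.mean(0)); 
for i in range(4): e=C[(i+1)%4]-C[i]; print(np.linalg.norm(e).round(1),e.round(1))
# plane intersection per camera
for c,uv,r,cc,n in((ct,a,ra,[428.4,-298.1,92.7],[-.5,0.0,.866]),(cs,b,rb,[426.6,-299.4,90.1],[-.5,0.0,.866])):
    n=np.array(n); t=((np.array(cc)-c["eye"])@n)/(r@n); Q=c["eye"]+r*t[:,None]
    xa=np.array([.866,0,.5]); uv2=np.c_[Q@xa,Q[:,1]]; ctr=Q.mean(0)
    print(ctr.round(1)); 
    for i in range(4): e=uv2[(i+1)%4]-uv2[i]; print("  ",np.hypot(*e).round(1),np.degrees(np.arctan2(e[1],e[0])).round(1))
# stand base corners: on z~5
st=np.array([(68,75),(298,68),(326,452),(97,460)])/7+[322,238]-.43
Q=onplane(ct,st,5.); print("stand",Q.mean(0)); 
for i in range(4): e=Q[(i+1)%4]-Q[i]; print("  ",np.hypot(*e[:2]).round(1),np.degrees(np.arctan2(e[1],e[0])).round(1))
```

```text
[ 454.6 -273.   103.4] 2.8
[ 460.4 -313.8  105.2] 1.1
[ 403.4 -322.4   70.5] 4.8
[ 397.3 -284.1   72.4] 1.9
centre [ 428.94454129 -298.32036341   87.867457  ]
41.2 [  5.8 -40.8   1.8]
67.3 [-57.   -8.6 -34.7]
38.8 [-6.1 38.3  1.9]
66.1 [57.3 11.1 31. ]
[ 428.5 -297.5   92.8]
   40.6 -81.9
   69.1 -173.6
   37.4 98.4
   69.3 9.0
[ 428.1 -302.    91. ]
   43.2 -80.9
   64.2 -168.9
   44.8 98.8
   64.0 9.7
stand [ 447.25368418 -296.7000135     5.        ]
   73.7 -90.0
   120.5 -179.4
   71.8 90.3
   120.9 1.5
```

Run:
```python
from meas import *
for n in("top","scene"):
    c=load(n+"0.npz"); P=cloud(c)
    for zl in (12,17,19,20):
        q,p,m=blob(c,(604,-310),110,zl,40,22.,vmax=110); r=rect(q); print(n,"case",zl,r[0].round(1),np.round(r[1:],1),q.mean(0).round(1),len(q))
    g=cv2.cvtColor(c["image"],cv2.COLOR_BGR2GRAY)
    q0=(P[...,0]-672)**2+(P[...,1]+165)**2<66**2
    m=((g<95)&q0).astype(np.uint8); m=cv2.morphologyEx(m,cv2.MORPH_OPEN,np.ones((3,3)))
    nn,l,s,cen=cv2.connectedComponentsWithStats(m); k=1+np.argmax(s[1:,4]); m=(l==k).astype(np.uint8)
    cs,hi=cv2.findContours(m,cv2.RETR_CCOMP,cv2.CHAIN_APPROX_NONE)
    for ct,h in zip(cs,hi[0]):
        if len(ct)<20: continue
        for zp in((19.,9.5) if h[3]<0 else (19.,9.5,0.)):
            w=onplane(c,ct[:,0].astype(float),zp)[:,:2]
            e=cv2.fitEllipse(w.astype(np.float32)); print(n,"hole" if h[3]>=0 else "outer",zp,np.round(e[0],1),np.round(e[1],1),round(e[2],1))
    hm=P[...,2][m>0]; print("  z",np.percentile(hm,[5,50,90]).round(1))
    cv2.imwrite(f"pics/m_{n}.png",m*255)
```

```text
top case 12 [ 603.1 -311.7] [132.   60.1  76.9] [ 603.3 -312.2] 1513
top case 17 [ 603.6 -311.8] [132.   59.2  76.9] [ 603.6 -312.4] 1489
top case 19 [ 603.7 -311.9] [131.8  58.6  76.6] [ 603.9 -312.3] 1465
top case 20 [ 603.7 -311.9] [131.8  58.6  76.6] [ 603.9 -312.9] 1407
top outer 19.0 [ 667.2 -165.2] [65.3 87.1] 27.8
top outer 9.5 [ 669.5 -165.4] [65.9 87.9] 27.8
top hole 19.0 [ 666.9 -165.2] [35.3 55.8] 28.5
top hole 9.5 [ 669.2 -165.3] [35.6 56.3] 28.5
top hole 0.0 [ 671.5 -165.5] [36.  56.8] 28.5
  z [14.5 18.4 21.1]
scene case 12 [ 602.2 -320.5] [137.9  59.2  76.8] [ 601.1 -325.4] 2226
scene case 17 [ 603.7 -318. ] [132.5  57.3  76.8] [ 602.7 -322.8] 2063
scene case 19 [ 604.7 -317.4] [130.7  55.8  76.8] [ 603.8 -321.6] 1966
scene case 20 [ 605.4 -316.4] [128.5  55.   76.7] [ 604.3 -320.7] 1901
scene outer 19.0 [ 659.5 -179.4] [74.5 89. ] 11.9
scene outer 9.5 [ 667.1 -167.4] [75.9 90.7] 11.9
scene hole 19.0 [ 659.3 -180. ] [25.9 45.3] 32.2
scene hole 9.5 [ 666.9 -168.1] [26.4 46.2] 32.2
scene hole 0.0 [ 674.4 -156.1] [26.9 47.1] 32.2
  z [ 5.1 15.1 18. ]
```

Poses:

| Item | Position | Orientation |
|---|---|---|
| Box | (516.6, 41.8) | yaw −8.1° |
| Attenuator | top centre (428.3, −298.5, 92); 40.5 mm above the plate, as it should be | ~8.7° in-plane skew |
| Case | (604, −313) | long axis 76.8° |
| Pad | (669, −166) | long axis −62° |

Next I'll check clearances and IK.

```bash
cat > plan.py <<'E'
from meas import *
BOX=np.array([516.6,41.8]); BYAW=np.radians(-8.1)
def tool_down(yaw):  # tool x (jaw) at world yaw
    x=np.array([np.cos(yaw),np.sin(yaw),0]); y=np.array([0,0,-1.]); return np.c_[x,y,np.cross(x,y)]
t=np.radians(30); n=np.array([-np.sin(t),0,np.cos(t)]); xp=np.array([np.cos(t),0,np.sin(t)])
SK=np.radians(8.7); xa=np.cos(SK)*xp+np.sin(SK)*np.array([0,1.,0]); ya=np.cross(n,xa)
ATOP=np.array([428.3,-298.7,91.7]); AO=ATOP-40*n
def att_tool(s): x=s*ya; y=-n; return np.c_[x,y,np.cross(x,y)]
bx=np.array([np.cos(BYAW),np.sin(BYAW),0]); by=np.array([-np.sin(BYAW),np.cos(BYAW),0])
E
python3 - <<'E'
from plan import *
from rig import bot
for nm in("top","scene"):
    P=cloud(load(nm+"0.npz")).reshape(-1,3)
    m=(P[:,2]>95)&(P[:,0]>350)&(P[:,0]<760)&(P[:,1]<300)&(P[:,1]>-400)
    Q=P[m]; print(nm,len(Q))
    for x0 in range(350,760,50):
        k=Q[(Q[:,0]>=x0)&(Q[:,0]<x0+50)&(Q[:,1]>-60)]
        if len(k): print(x0,"ymin",np.percentile(k[:,1],1).round(),"zmin",k[:,2].min().round(),k[:,2].max().round())
print(bot.read_state()["clock"])
G=AO+25*n; print("G",G)
for s in(1,-1):
    q=quat(att_tool(s)); print(s,bot.ik(G+90*n,q),bot.ik(G,q))
for s in (0,np.pi):
    print("box",s,bot.ik([*BOX,220],quat(tool_down(BYAW+np.pi/2+s))))
    print("case",s,bot.ik([604,-313,120],quat(tool_down(np.radians(-13.2)+s))))
    print("pad",s,bot.ik([686,-197,120],quat(tool_down(np.radians(-62)+s))))
    print("padbox",s,bot.ik([*(BOX+36*bx[:2]),200],quat(tool_down(BYAW+s))), bot.ik([*(BOX-36*bx[:2]),200],quat(tool_down(BYAW+s))))
E
```

```text
top 36527
350 ymin 175.0 zmin 212.0 509.0
400 ymin 167.0 zmin 210.0 527.0
450 ymin 160.0 zmin 209.0 544.0
500 ymin 151.0 zmin 210.0 545.0
550 ymin 144.0 zmin 95.0 551.0
600 ymin 136.0 zmin 95.0 554.0
650 ymin 74.0 zmin 95.0 556.0
700 ymin 120.0 zmin 209.0 558.0
750 ymin 118.0 zmin 212.0 558.0
scene 20405
350 ymin 174.0 zmin 205.0 374.0
400 ymin 166.0 zmin 205.0 373.0
450 ymin 158.0 zmin 205.0 372.0
500 ymin 151.0 zmin 206.0 371.0
550 ymin 143.0 zmin 95.0 369.0
600 ymin 136.0 zmin 95.0 368.0
650 ymin 127.0 zmin 95.0 367.0
700 ymin 119.0 zmin 206.0 365.0
750 ymin 117.0 zmin 206.0 364.0
0.1
G [ 435.8        -298.7          78.70961894]
1 None None
-1 [-0.91128646  0.14654454  2.03067786  0.63438016  0.72978968  0.07670608] [-0.82978863  0.3595224   1.99205772  0.77368943  0.55614093 -0.03154205]
box 0 [ 1.00618888e-02  2.56905737e-01  1.64871346e+00 -4.44089210e-16
  1.23597345e+00 -1.41936277e+00]
case 0 [-5.31937894e-01  7.07715818e-01  1.22755356e+00 -4.44089210e-16
  1.20632327e+00 -3.01554433e-01]
pad 0 [-3.30949523e-01  7.83278125e-01  1.09878943e+00 -4.44089210e-16
  1.25952510e+00  7.51154613e-01]
padbox 0 [ 2.30976523e-04  3.53001515e-01  1.57167786e+00 -4.44089210e-16
  1.21691328e+00  1.41602646e-01] [ 2.13376814e-02  2.01962397e-01  1.76641770e+00 -4.44089210e-16
  1.17321256e+00  1.62709351e-01]
box 3.141592653589793 [ 1.00618888e-02  2.56905737e-01  1.64871346e+00 -4.44089210e-16
  1.23597345e+00  1.72222989e+00]
case 3.141592653589793 None
pad 3.141592653589793 [-3.30949523e-01  7.83278125e-01  1.09878943e+00 -4.44089210e-16
  1.25952510e+00 -2.39043804e+00]
padbox 3.141592653589793 None None
```

Run:
```python
from plan import *
from rig import bot
G=AO+25*n; q=quat(att_tool(-1))
bot.move_to(G+80*n,q)
print(bot.servo_line(G+25*n,speed=150), bot.servo_line(G,speed=70,until_force=8))
c=bot.read_camera("scene"); cv2.imwrite("pics/g1.png",cv2.resize(c["image"][180:345,150:350],None,fx=3.5,fy=3.5))
s=bot.read_state(); print(s["clock"],s["ee_pos"],G,s["ft_force"])
```

```text
False False
2.3833 [ 435.80656531 -298.7424452    78.94309529] [ 435.8        -298.7          78.70961894] [-0.35582627 -0.09926352  0.4692948 ]
```

View pics/g1.png

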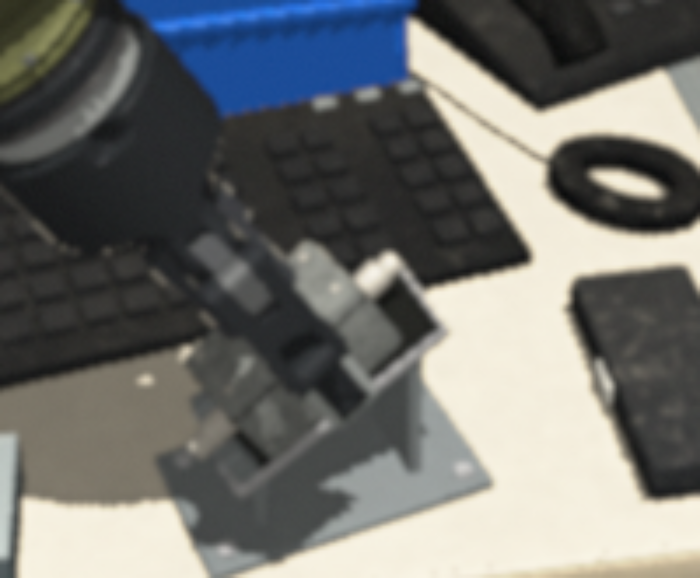

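The finger straddles the middle of the body, with its tip at about (310,370) beside it and clear of the plate edge. Now grip and lift.

Run:
```python
from plan import *
from rig import bot
G=AO+25*n
bot.move_gripper(40,60)
print(bot.read_state()["grip_width"])
bot.servo_line(G+50*n,speed=120)
bot.servo_line(G+50*n+[0,0,90],speed=200)
c=bot.read_camera("scene"); cv2.imwrite("pics/g2.png",c["image"]); np.savez("s_g2.npz",**c)
s=bot.read_state(); print(s["clock"],s["ee_pos"],s["grip_width"],s["ft_force"],s["moment"])
```

```text
41.87814517922295
4.075 [ 410.4608176  -298.13256918  210.01766583] 42.06833941228541 [-0.75799304 -0.30153087 -2.23919814] [-0.02095272  0.43398069 -0.01676399]
```

View pics/g2.png

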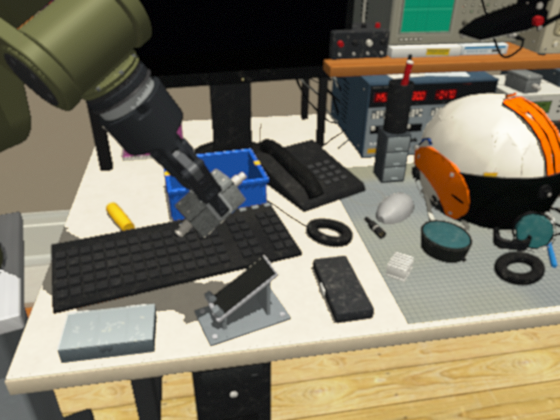

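Run:
```python
from plan import *
c=load("s_g2.npz"); cv2.imwrite("pics/g2z.png",cv2.resize(c["image"][130:260,140:290],None,fx=5,fy=4.6,interpolation=cv2.INTER_CUBIC))
```

```text
(no output)
```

View pics/g2z.png

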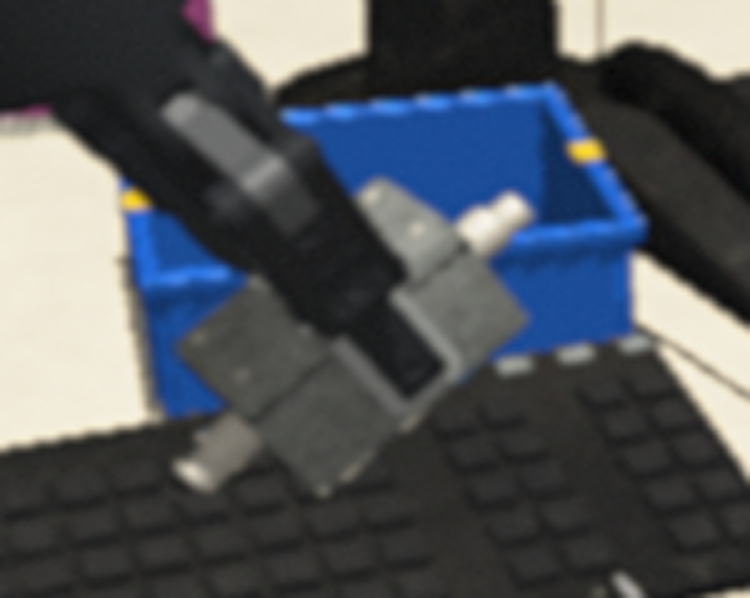

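It is held squarely, with the fingertip at about (430,370), mid-length on the side face. Moving over the box and checking the connectors before lowering.

Run:
```python
from plan import *
from rig import bot
q=quat(tool_down(BYAW+np.pi/2))
bot.move_to([*BOX,165],q)
for nm in("top","scene"):
    c=bot.read_camera(nm); np.savez(f"{nm}_b.npz",**c)
    im=c["image"][170:320,120:270] if nm=="top" else c["image"][70:230,130:290]
    cv2.imwrite(f"pics/b_{nm}.png",cv2.resize(im,None,fx=3.9,fy=3.7,interpolation=cv2.INTER_CUBIC))
s=bot.read_state(); print(s["clock"],s["ee_pos"],s["grip_width"],s["ft_force"],s["moment"],s["joint_positions"])
```

```text
5.6333 [516.59280839  40.98370351 164.93154199] 42.21989990573124 [ 0.47014791 -0.23573444 -2.37416498] [ 0.00835016  0.00257294 -0.0232878 ] [ 8.37089150e-03  3.18567528e-01  1.70703767e+00  2.85819480e-04
  1.11592910e+00 -1.41866905e+00]
```

View pics/b_top.png

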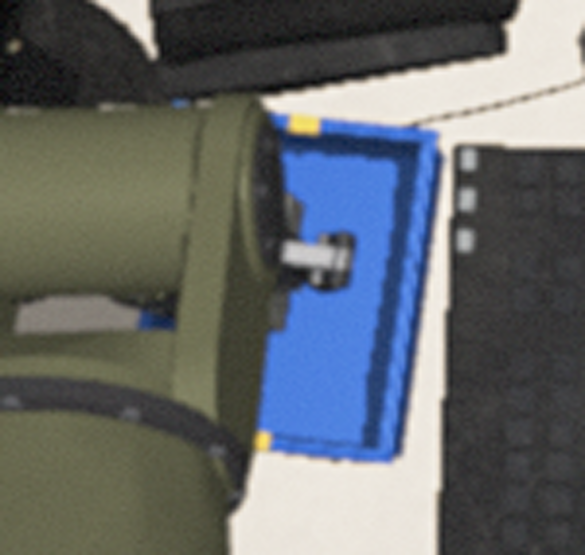

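View pics/b_scene.png

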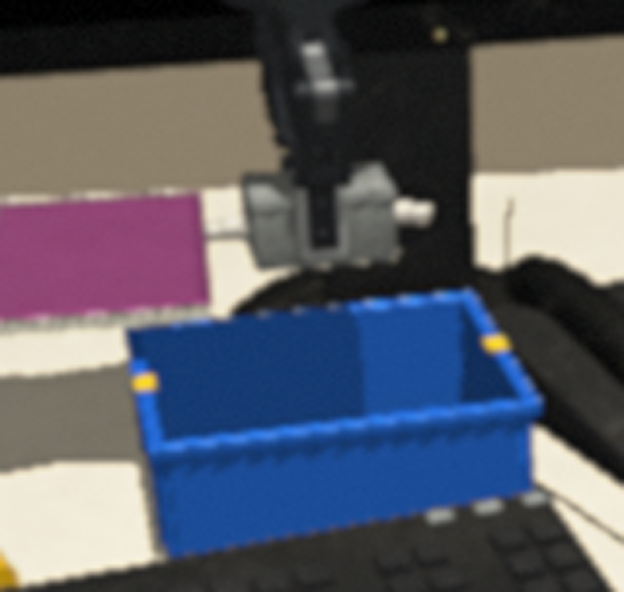

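Body spans columns 245–400 with the finger at 322, so it is centred and level. Lowering.

Run:
```python
from plan import *
from rig import bot
bot.servo_line([*BOX,50],speed=120)
s=bot.read_state(); print(s["ee_pos"],s["ft_force"])
print(bot.servo_line([*BOX,24],speed=20,until_force=3))
s=bot.read_state(); print(s["clock"],s["ee_pos"],s["ft_force"])
c=bot.read_camera("scene"); cv2.imwrite("pics/p1.png",cv2.resize(c["image"][100:230,130:290],None,fx=4,fy=4,interpolation=cv2.INTER_CUBIC))
```

```text
[517.01621964  41.78595949  50.71466493] [ 0.27033174 -0.63537404 -1.99188573]
True
7.6583 [516.57914765  41.71512404  30.69142642] [-0.60957233 -0.88790324  5.7352228 ]
```

View pics/p1.png

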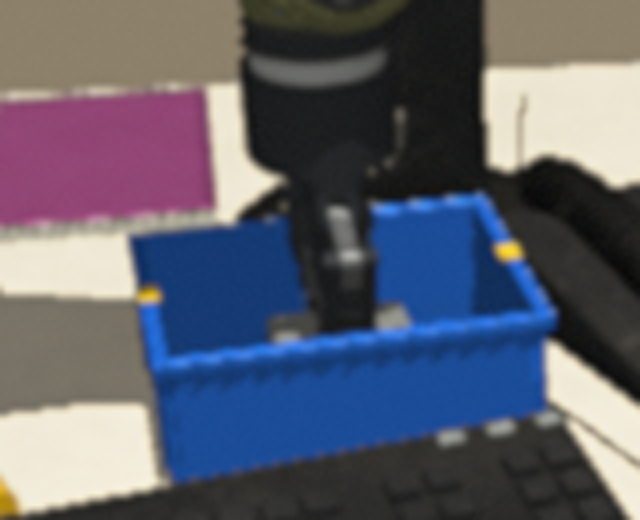

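Contact came at TCP z 30.7 against about 30 expected, so it is on the floor. Release, raise, and look straight down from a clear pose on the way to the case.

Run:
```python
from plan import *
from rig import bot
bot.move_gripper(64)
bot.servo_line([*BOX,150],speed=150)
bot.move_gripper(78)
bot.move_to([604,-313,110],quat(tool_down(np.radians(-13.2))))
c=bot.read_camera("top"); np.savez("top_c.npz",**c)
cv2.imwrite("pics/c_top.png",cv2.resize(c["image"][150:330,140:400],None,fx=3,fy=3,interpolation=cv2.INTER_CUBIC))
c=bot.read_camera("scene"); np.savez("scene_c.npz",**c)
cv2.imwrite("pics/c_sc.png",c["image"])
s=bot.read_state(); print(s["clock"],s["ee_pos"],s["grip_width"])
```

```text
10.775 [ 604.42210891 -311.90771654  110.39401074] 77.91983298508993
```

View pics/c_top.png

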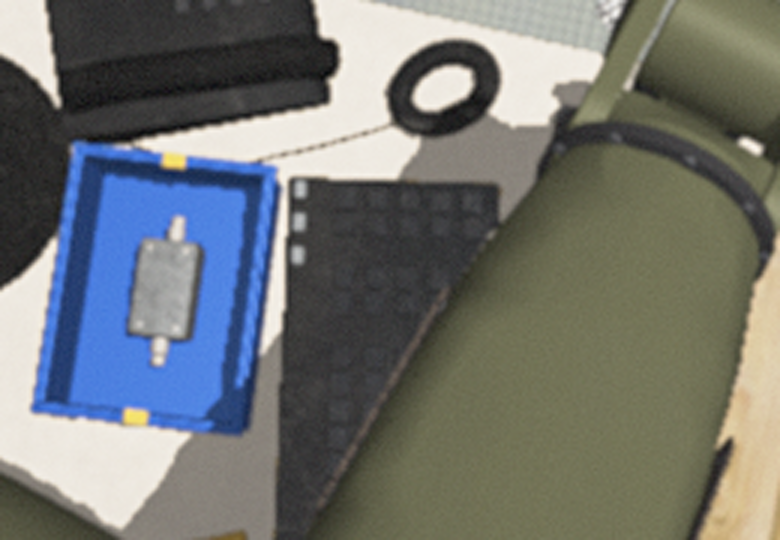

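View pics/c_sc.png

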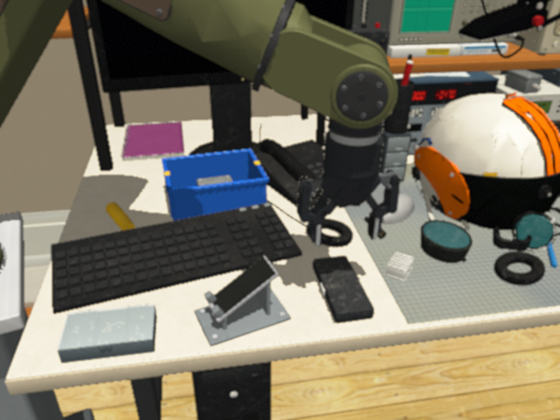

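The attenuator sits flat in the box. In the top view its body is around (166,288) and its connector tips are at (178,215) and (158,366). Measuring how far it is off centre.

Run:
```python
from plan import *
c=load("top_c.npz")
print("boxnow",box_pose(c)[:3])
hsv=cv2.cvtColor(c["image"],cv2.COLOR_BGR2HSV); P=cloud(c)
d=P[...,:2]-BOX; L=d@bx[:2]; W=d@by[:2]
m=((abs(L)<75)&(abs(W)<50)&~(cv2.inRange(hsv,(95,90,30),(135,255,255))>0)).astype(np.uint8)
nn,l,s,cen=cv2.connectedComponentsWithStats(m); k=1+np.argmax(s[1:,4]); m=l==k
for lo,hi,zp in((38,60,45.),(15,35,25.),(0,60,45.)):
    v,u=np.nonzero(m&(P[...,2]>lo)&(P[...,2]<hi)); q=onplane(c,np.c_[u,v],zp)[:,:2]; r=rect(q)
    print(lo,len(q),"box coords of centre",((r[0]-BOX)@bx[:2]).round(1),((r[0]-BOX)@by[:2]).round(1),np.round(r[1:],1), "z",np.median(P[v,u,2]).round(1))
tip=onplane(c,np.array([(178,215),(158,366)])/3+[140,150]-.33,25.)[:,:2]; e=tip[0]-tip[1]
print("tips mid",((tip.mean(0)-BOX)@bx[:2]).round(1),((tip.mean(0)-BOX)@by[:2]).round(1),np.hypot(*e).round(1),np.degrees(np.arctan2(e[1],e[0])).round(1))
```

```text
boxnow (array([516.57732542,  42.49853084]), np.float64(180.64195815221683), np.float64(-8.064771358589747))
38 627 box coords of centre 2.3 -1.0 [68.3 43.5 -8.7] z 46.9
15 113 box coords of centre 1.7 -6.6 [105.4  34.8 -15.1] z 29.3
0 794 box coords of centre 1.0 -1.1 [107.8  47.   -7.8] z 46.2
tips mid 2.5 0.7 111.8 -7.4
```

Attenuator is within about 2 mm of centre, yaw −7.4 to −8.7° against the box's −8.1°. Before descending on the case, I'll check how far the open fingertips reach.

Run:
```python
from plan import *
c=load("scene_c.npz"); P=cloud(c)
m=(np.hypot(P[...,0]-604,P[...,1]+313)<75)&(P[...,2]>60)&(P[...,2]<180)
v,u=np.nonzero(m)
for nm,k in(("L",u<345),("R",u>=345)):
    z=np.sort(P[v[k],u[k],2]); i=k.nonzero()[0][np.argsort(P[v[k],u[k],2])[:25]]
    print(nm,z[:3].round(1),z[25].round(1),P[v[i],u[i]].mean(0).round(1))
```

```text
L [101.7 102.5 102.9] 110.0 [ 560.4 -309.2  106.5]
R [102.  103.1 103.6] 108.1 [ 642.7 -323.7  105.5]
```

Run:
```python
from plan import *
from rig import bot
bot.servo_line([604,-313,45],speed=150)
print(bot.servo_line([604,-313,16],speed=50,until_force=6))
bot.move_gripper(50,60)
s=bot.read_state(); print(s["clock"],s["ee_pos"],s["grip_width"],s["ft_force"])
bot.servo_line([604,-313,190],speed=180)
c=bot.read_camera("scene"); cv2.imwrite("pics/d1.png",cv2.resize(c["image"][80:320,240:440],None,fx=3,fy=2.4)); np.savez("s_d1.npz",**c)
s=bot.read_state(); print(s["clock"],s["ee_pos"],s["grip_width"],s["ft_force"],s["moment"])
```

```text
False
12.4 [ 604.39309047 -313.18327138   16.81419942] 58.98366176136236 [-0.07221382  0.11785026  5.54894783]
13.5667 [ 603.5998191  -312.78574244  188.46343449] 58.86064942326604 [-0.79069982  0.94590585 -1.25749546] [-0.02148014 -0.01357606  0.03057326]
```

View pics/d1.png

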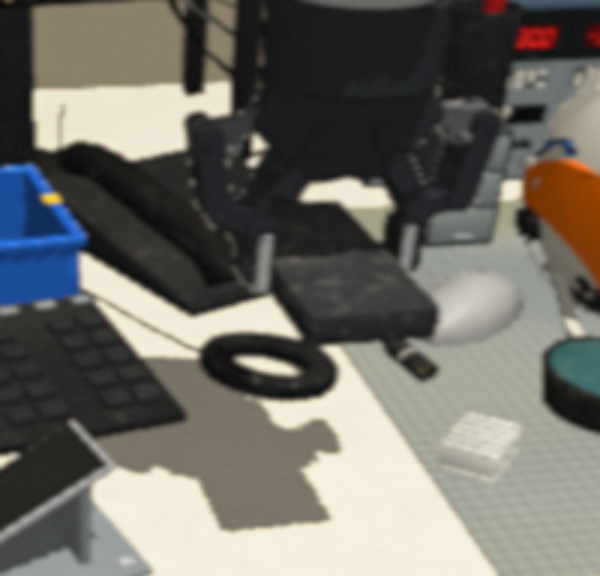

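Case is held (width 59). Moving over the box to check where its ends lie relative to the gripper.

Run:
```python
from plan import *
from rig import bot
T=BOX+1.3*bx[:2]
bot.move_to([*T,150],quat(tool_down(BYAW+np.pi/2))); bot.dwell(0.15)
for nm in("scene","top"):
    c=bot.read_camera(nm); np.savez(f"{nm}_e.npz",**c)
    cv2.imwrite(f"pics/e_{nm}.png",cv2.resize(c["image"][80:230,130:300] if nm=="scene" else c["image"][170:320,120:290],None,fx=4.5,fy=4,interpolation=cv2.INTER_CUBIC))
s=bot.read_state(); print(s["clock"],s["ee_pos"],T,s["grip_width"],s["ft_force"],s["moment"])
```

```text
15.1917 [518.09552161  41.1459423  149.95484956] [517.88703076  41.6168284 ] 59.04940903038284 [-0.23442781  0.41644682 -0.90229285] [ 0.0254739  -0.01245845  0.01932226]
```

View pics/e_scene.png

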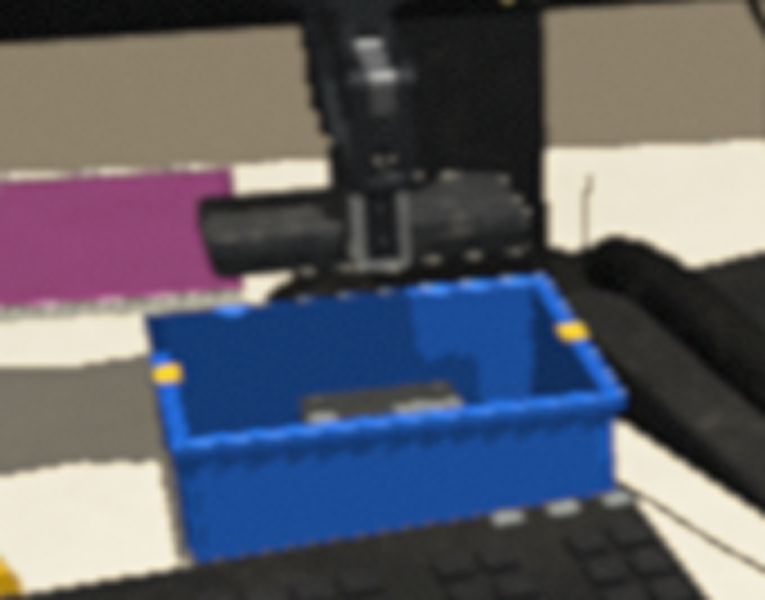

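View pics/e_top.png

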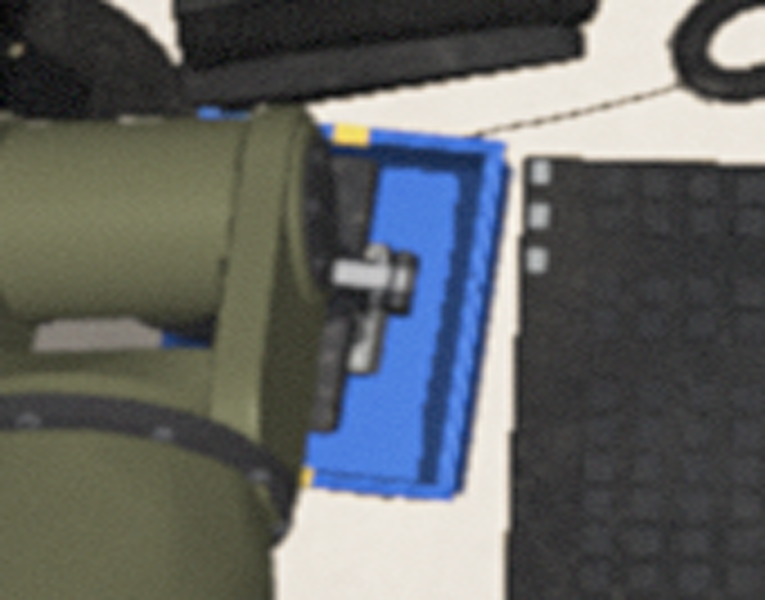

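Run:
```python
from plan import *
c=load("top_e.npz")
uv=np.array([(377,161),(334,431)])/[4.5,4]+[120,170]-.4
Q=onplane(c,uv,155.)[:,:2]; e=Q[0]-Q[1]; print("edge mid rel TCP along bx, by",((Q.mean(0)-[518.1,41.15])@bx[:2]).round(1),((Q.mean(0)-[518.1,41.15])@by[:2]).round(1),np.hypot(*e).round(1),np.degrees(np.arctan2(e[1],e[0])).round(1))
c=load("scene_e.npz")
uv=np.array([(222,273),(528,243)])/[4.5,4]+[130,80]-.4
Q=onplane(c,uv,133.2)[:,:2]; e=Q[0]-Q[1]; print(((Q.mean(0)-[518.1,41.15])@bx[:2]).round(1),((Q.mean(0)-[518.1,41.15])@by[:2]).round(1),np.hypot(*e).round(1))
g=cv2.cvtColor(c["image"],cv2.COLOR_BGR2GRAY)
cv2.imwrite("pics/e_sc2.png",cv2.resize(cv2.convertScaleAbs(c["image"][105:155,160:270],alpha=3),None,fx=7,fy=7))
```

```text
edge mid rel TCP along bx, by -2.0 -29.6 131.4 -8.0
-0.1 -17.4 130.7
```

View pics/e_sc2.png

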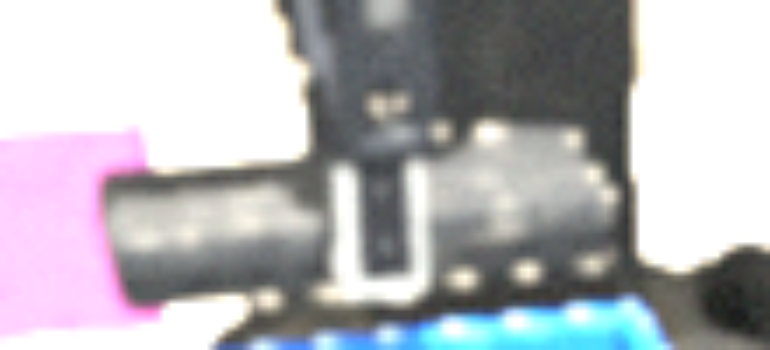

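Case is centred on the TCP within about 1–2 mm, yaw −8.0°. Lowering onto the attenuator.

Run:
```python
from plan import *
from rig import bot
T=BOX+2.3*bx[:2]
bot.servo_line([*T,75],speed=110)
bot.dwell(0.1)
print(bot.servo_line([*T,56],speed=18,until_force=2.5))
s=bot.read_state(); print(s["clock"],s["ee_pos"],s["ft_force"])
bot.move_gripper(72)
bot.servo_line([*T,170],speed=170)
u=np.array([np.cos(np.radians(-62)),np.sin(np.radians(-62))]); 
Pd=np.array([669,-166.])+36*u; print(Pd)
bot.move_gripper(30)
bot.move_to([*Pd,90],quat(tool_down(np.radians(-62))))
for nm in("top","scene"):
    c=bot.read_camera(nm); np.savez(f"{nm}_f.npz",**c)
    cv2.imwrite(f"pics/f_{nm}.png",cv2.resize(c["image"][140:320,140:400],None,fx=3,fy=3,interpolation=cv2.INTER_CUBIC))
s=bot.read_state(); print(s["clock"],s["ee_pos"],s["grip_width"])
```

```text
True
16.8583 [518.87340353  41.48682648  61.78413928] [-2.05116458  0.89923411  6.23229261]
[ 685.90097626 -197.78611334]
20.3833 [ 685.99848648 -197.37892236   90.33216398] 29.81751270352334
```

View pics/f_top.png

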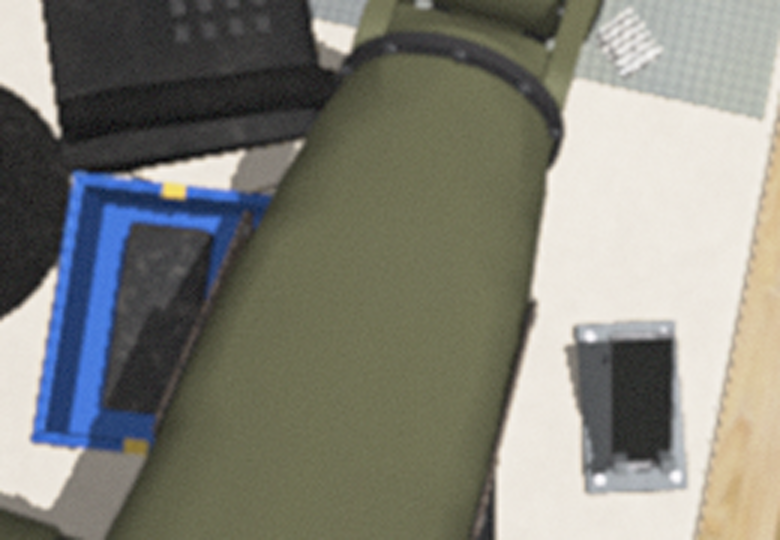

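View pics/f_scene.png

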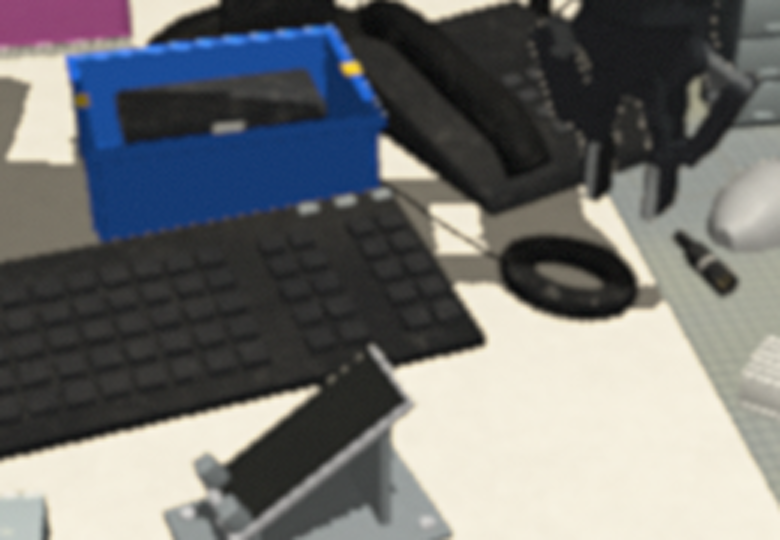

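The case rests on the attenuator; contact was at z 61.8, exactly as predicted. Its visible left edge runs (132,225)–(105,408). The fingertips are at (595,195) and (655,215) in the scene crop. Checking both numerically.

Run:
```python
from plan import *
c=load("top_f.npz")
Q=onplane(c,np.array([(132,224),(105,409),(212,235)])/3+[140,140]-.33,67.)[:,:2]
print("case corners in box coords",np.c_[(Q-BOX)@bx[:2],(Q-BOX)@by[:2]].round(1))
e=Q[0]-Q[1]; print(np.degrees(np.arctan2(e[1],e[0])))
c=load("scene_f.npz"); P=cloud(c)
m=(np.hypot(P[...,0]-686,P[...,1]+197)<55)&(P[...,2]>55)&(P[...,2]<95); v,u=np.nonzero(m)
for k in(u<350,u>=350):
    X=P[v[k],u[k]]; X=X[np.argsort(X[:,2])[:30]]; print(len(X),X.mean(0).round(1),X[:,2].min().round(1), X.max(0).round(1),X.min(0).round(1))
```

```text
case corners in box coords [[ 64.4  28. ]
 [-67.2  27.2]
 [ 62.9 -30.2]]
-7.781619997554779
30 [ 675.9 -182.9   76.1] 72.0 [ 687.9 -175.9   79.6] [ 666.8 -187.9   72. ]
30 [ 690. -218.   78.] 72.2 [ 705.  -215.    81.4] [ 683.  -222.3   72.2]
```

Run:
```python
from plan import *
from rig import bot
Pd=[685.9,-197.8]
bot.servo_line([*Pd,45],speed=120); bot.dwell(0.1)
print(bot.servo_line([*Pd,23.5],speed=35,until_force=4))
s=bot.read_state(); print(s["ee_pos"],s["ft_force"])
bot.move_gripper(5,30)
s=bot.read_state(); print(s["clock"],s["ee_pos"],s["grip_width"],s["ft_force"])
bot.servo_line([*Pd,160],speed=150)
c=bot.read_camera("scene"); cv2.imwrite("pics/k1.png",cv2.resize(c["image"][80:280,250:450],None,fx=3,fy=3)); np.savez("s_k.npz",**c)
s=bot.read_state(); print(s["clock"],s["ee_pos"],s["grip_width"])
```

```text
False
[ 686.01776457 -197.86760102   23.67208249] [ 0.59706128 -0.11326453  0.07276859]
22.1 [ 686.1191271  -197.93715715   23.95657261] 20.596188382860436 [-0.12469287 -0.85288157  2.43309062]
23.2083 [ 685.48857602 -197.68825316  158.55939628] 20.836201553125928
```

View pics/k1.png

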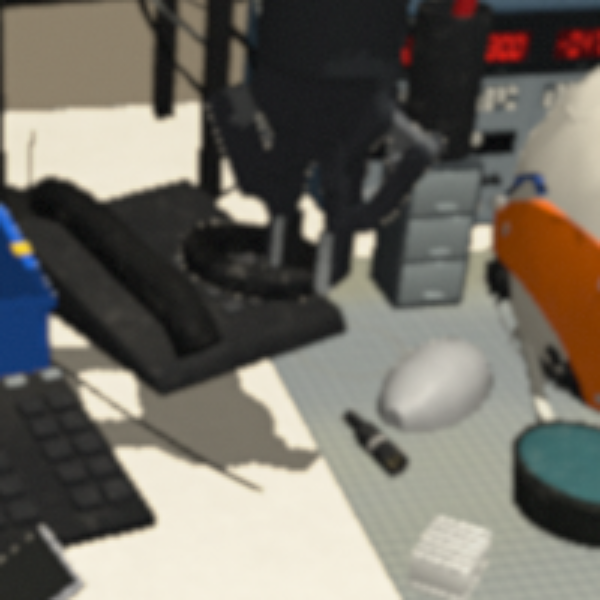

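The pad is held (width 20.6, which fits the pad corners bearing on the curved inner edge), so its centre should be about 33.7 mm from the TCP. Moving over the box to check.

Run:
```python
from plan import *
from rig import bot
C=BOX-1.0*bx[:2]-0.8*by[:2]; T=C+33.7*bx[:2]
bot.move_to([*T,150],quat(tool_down(BYAW))); bot.dwell(0.2)
for nm in("scene","top"):
    c=bot.read_camera(nm); np.savez(f"{nm}_l.npz",**c)
    cv2.imwrite(f"pics/l_{nm}.png",cv2.resize(c["image"][80:230,130:300] if nm=="scene" else c["image"][170:320,120:290],None,fx=4.5,fy=4,interpolation=cv2.INTER_CUBIC))
s=bot.read_state(); print(s["clock"],s["ee_pos"],T,s["grip_width"])
```

```text
24.5667 [549.11884716  35.89147913 149.83029855] [548.86105262  36.40051079] 20.350281214775162
```

View pics/l_scene.png

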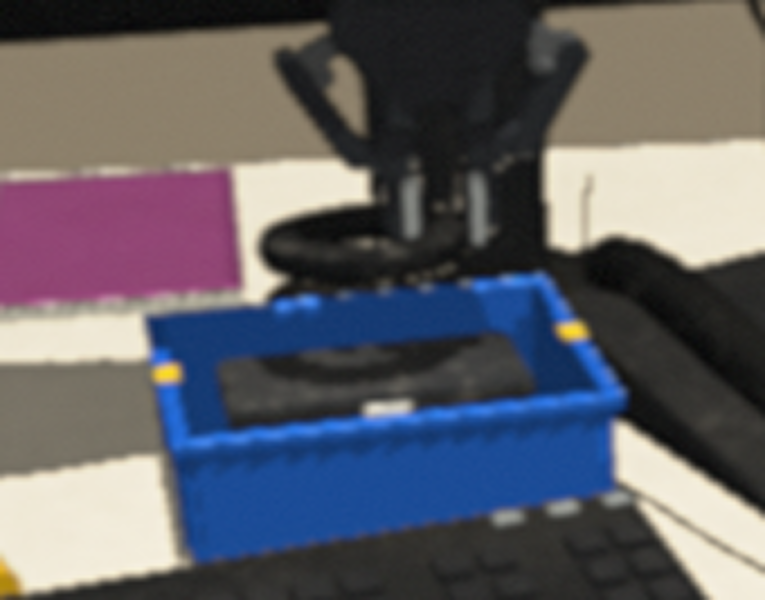

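View pics/l_top.png

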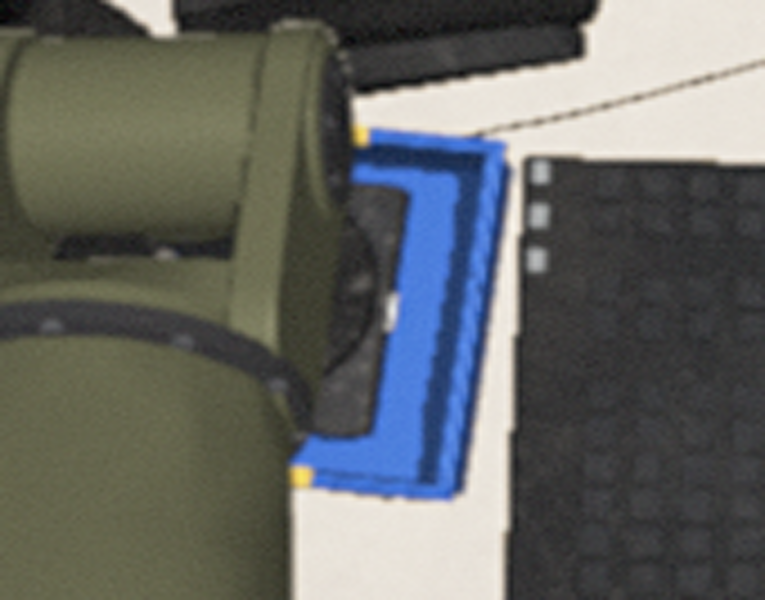

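Run:
```python
from plan import *
c=load("scene_l.npz")
P=onplane(c,np.array([(262,243)])/[4.5,4]+[130,80]-.4,135.)[0,:2]; print("left tangent",(P-BOX)@bx[:2],(P-BOX)@by[:2])
C=BOX-1.0*bx[:2]-0.8*by[:2]
# expected leftmost pixel for ellipse 36x46 (half 36,46?) at z135
a=np.linspace(0,2*np.pi,200)
E=np.array([[*(C+46*np.cos(t)*bx[:2]*44/46+34*np.sin(t)*by[:2]),135.5] for t in a]); p=project(c,E); 
print("expected leftmost",(p[p[:,0].argmin()]-[130,80])*[4.5,4],"bottom",((p[p[:,1].argmax()]-[130,80])*[4.5,4]))
c=load("top_l.npz"); p=project(c,E); print("expected rightmost top",(p[p[:,0].argmax()]-[120,170])*[4.5,4])
```

```text
left tangent -43.79453350099154 8.118925182403984
expected leftmost [259.45146345 244.79846813] bottom [342.73136516 268.05519147]
expected rightmost top [373.75586388 282.83137123]
```

Predicted silhouette (left 259, top-view right 374) matches what is seen (262 and 376), within about 1 mm. Lowering.

Run:
```python
from plan import *
from rig import bot
C=BOX-1.0*bx[:2]-0.8*by[:2]; T=C+33.5*bx[:2]
bot.servo_line([*T,103],speed=100); bot.dwell(0.15)
print(bot.servo_line([*T,86],speed=15,until_force=1.8))
s=bot.read_state(); print(s["clock"],s["ee_pos"],s["ft_force"])
bot.move_gripper(29)
c=bot.read_camera("scene"); cv2.imwrite("pics/n1.png",cv2.resize(c["image"][80:230,130:300],None,fx=4.5,fy=4,interpolation=cv2.INTER_CUBIC))
```

```text
True
26.125 [548.79034763  36.40762192  90.89938262] [0.61313554 0.56845212 5.12025146]
```

View pics/n1.png

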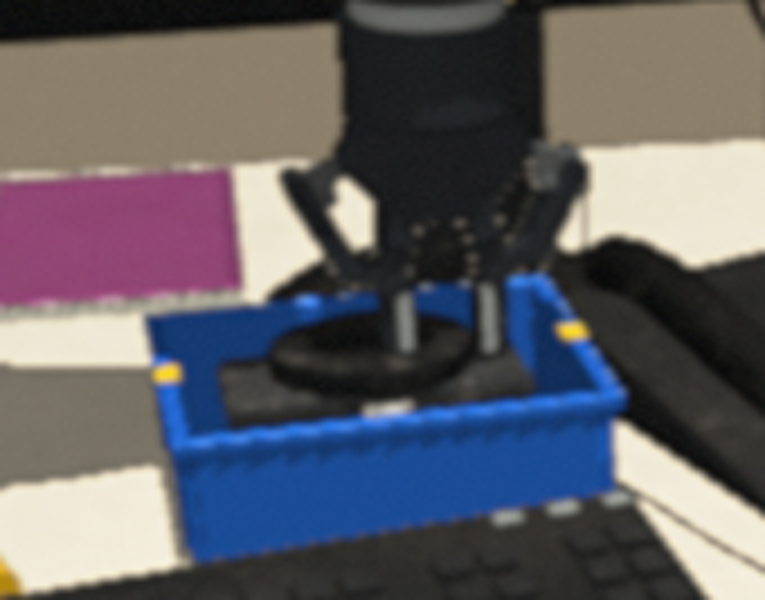

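The pad lies flat on the case (around (370,355)) and both fingers are clear of it. Retreating to look from above.

Run:
```python
from plan import *
from rig import bot
T=BOX-1.0*bx[:2]-0.8*by[:2]+33.5*bx[:2]
bot.servo_line([*T,180],speed=120)
bot.move_to([430,-330,250],quat(tool_down(np.radians(-60))))
for nm in("scene","top"):
    c=bot.read_camera(nm); np.savez(f"{nm}_z.npz",**c)
    cv2.imwrite(f"pics/z_{nm}.png",cv2.resize(c["image"][90:300,140:400] if nm=="scene" else c["image"][170:320,120:290],None,fx=3 if nm=="scene" else 4.5,fy=2.8 if nm=="scene" else 4,interpolation=cv2.INTER_CUBIC))
print(bot.read_state()["clock"])
c=load("top_z.npz"); P=cloud(c); g=cv2.cvtColor(c["image"],cv2.COLOR_BGR2GRAY)
d=P[...,:2]-BOX; L=d@bx[:2]; W=d@by[:2]
for lo,hi,zp in((59,73,67.),(77,100,86.)):
    m=(abs(L)<80)&(abs(W)<55)&(P[...,2]>lo)&(P[...,2]<hi)&(g<120); v,u=np.nonzero(m)
    q=onplane(c,np.c_[u,v],zp)[:,:2]; r=rect(q); print(zp,len(q),((r[0]-BOX)@bx[:2]).round(1),((r[0]-BOX)@by[:2]).round(1),np.round(r[1:],1),np.median(P[v,u,2]).round(1))
    if zp==86.:
        X=P[v,u]; A=np.c_[X[:,:2]-X[:,:2].mean(0),np.ones(len(X))]; print("tilt",np.linalg.lstsq(A,X[:,2],rcond=None)[0].round(3))
```

```text
28.8833
67.0 965 -0.3 -1.2 [132.4  61.5  -8.1] 68.9
86.0 878 -2.1 -1.8 [87.4 70.9 -1.7] 85.5
tilt [-3.0000e-03  7.0000e-03  8.5273e+01]
```

View pics/z_top.png

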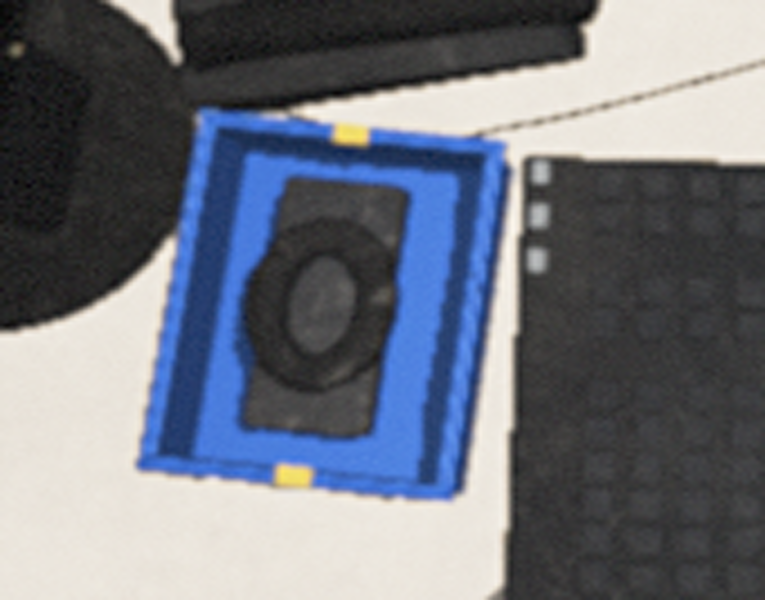

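View pics/z_scene.png

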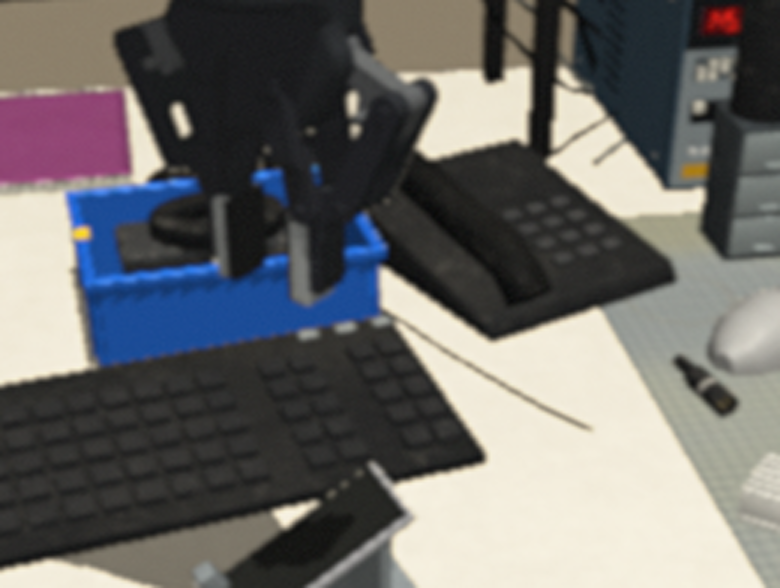

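Run:
```python
from rig import bot
print(bot.finish_job(), bot.read_state()["clock"])
```

```text
the job is handed in; nothing more can be done
the job is handed in; nothing more can be done
```

I packed all three parts in the blue box in the order asked and handed the job in at about 29 s; no verdict was reported. The attenuator is flat on the floor with its connectors along the yellow marks. The case lies lengthwise on it, and the pad from the white desk lies flat on the case. I lowered each part until a small contact force showed; the highest force reading I saw there was 6.2 N. The heatsink and plug were not touched.

**Last checks, from the top camera:**

| Part | Offset from box centre | Yaw (box is −8.1°) |
|---|---|---|
| Attenuator (measured before the case went on) | about 2 mm lengthwise, 1 mm across | −7.4 to −8.7° |
| Case | about 1 mm, so about 3 mm from the attenuator's centre | −8.1° |
| Pad | about 2 mm, so about 2 mm from the case's centre | no reliable reading |

The case top read 69 mm high against 67 expected, and the pad top 85.5 mm against 86, with tilt under 0.5°. The robot was clear of everything.

**Readings that disagreed:**
- **Attenuator width:** the gripper closed to 42 mm on a body listed as 52 mm wide. It was held squarely all the same.
- **Case position on the desk:** the two cameras differed by about 5 mm in y.
- **Pad yaw:** the final box fit gave −1.7°, but a bounding box says little about a near-round oval. In the picture the pad lies roughly lengthwise.

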